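# Lift the tray of knife-handle blanks out of its latched case and hold it level

## Robot

A 6-joint arm with a two-finger parallel gripper is mounted at the origin on the work surface. World frame = base frame: x ahead of the robot, y to its left, z up, the work surface at z = 0. Lengths are in m, angles in rad, forces in N, time in s.
With the tool pointing down it reaches from about 0.25 to 0.8 m from the base axis. Payload 3.9 kg.
Tool frame: the origin (TCP) lies on the centre line of the jaws, within the pads' length; the fingertips stand 25 mm ahead of it and the grasp point (between the pads) lies 6 mm ahead of it; z points along the fingers, y is the line along which they close (so a half turn about z gives the same grasp; the last joint's range is limited). The gripper opens to 85 mm and grips with 20 to 120 N. Pads are 22 mm wide; open, the fingers measure 114 mm over their backs; the gripper's body (76 mm by 85 mm) begins 54 mm behind the grasp point. The pads swing forward as they close: fully open they stand 13 mm farther back than shut.
Start: joints at [-1.132, 0.26, -0.138, 1.173, 0, 1.571], TCP at [0.223, -0.475, 0.256] pointing down, gripper open.
Joint ranges: [-2.78, 2.78], [-0.83, 1.72], [-1.28, 1.37], [-1.9, 2.12], [-1.57, 1.48], [-3.14, 3.14]. Speed limits (rad/s): [2.57, 2.57, 3.14, 3.14, 3.14, 3.14].

## Interface

Orientations are given as a unit quaternion [w, x, y, z].
In Python, from workcell import robot gives the robot as it stands. The module is installed in compiled form; this text tells all that it offers.
- The arm moves only by the tool drive_tool, never from a script. Its argument "increments" is text: rows parted by semicolons, each of 5 numbers parted by spaces: the opening, from 0 (shut) to 1 (fully open), then the shift along the tool's x, y, z in mm, then the turn about the tool's z in degrees. In form: gripper x y z roll; .... A call has 1 to 5 rows; each row is the pose to reach, as a shift and turn from the pose commanded when the call began, along the tool's axes at that moment; what a row does not reach only later rows make up. A row lasts 1/8 s, in which the tool goes at most 62.5 mm and 10.7 degrees, less where a joint would pass 70% of its speed; a pose out of reach is approached as far as the arm can. A call with a gripper value outside its range is refused whole. The fingers move at their own pace and stop on an object; "newtons" is the grip in N (left out, the last holds). Time passes only in rows, so rows that repeat a pose let the fingers close. It gives the time, the measured TCP pose, the force, the opening and the grip force at its end, in the units of the state.
- robot.observe(): the state, without advancing time (a new reading comes with each control period).
- robot.grab_frame(name): name is "side" or "top" or "wrist"; returns the picture (480x640x3 uint8, red, green, blue); there is no depth.
- robot.camera_model(name): a dict with "intrinsics" (3x3 intrinsics, pixels), "extrinsics" (4x4, takes a point from camera to world coordinates); the wrist camera has in their place "mount" (4x4, takes a point from camera to tool coordinates, whose origin is the TCP and whose axes are the flange's). Camera axes: x right, y up, looking along -z (the intrinsics and any distortion apply to the point x, -y, -z); pixel columns grow to the right and rows downward; lengths in m; the calibration is good to about 2 mm. A picture is of the moment at which its call begins: read the wrist's pose just before it. camera_model takes no time and is no camera call.
- robot.job_done(): hands the job in; it is judged then, once.
Trained networks look in the newest picture that a camera, given by its name, has taken for a name from the list of things; names that differ only in an ending like _2 or _b are one class to them, and where a whole thing is asked for, a point or a joint stands for the part that bears it (a point fixed in the world has none). Each returns a list of dicts, best first, with "confidence" (0 to 1); they miss things now and then, are a little off and sometimes report something else, mostly with a low value. They report only what shows in the picture. A call takes as long as a camera call.
- robot.spot_in(thing, camera): "centre" ([column, row] in pixels, amid what is visible of it).
- robot.outline_of(thing, camera): "pixels" (480x640 bool, what is visible of it) and "centre" ([column, row] in pixels, amid what is visible of it).
- robot.place_of(thing, camera): "centre" ([column, row] in pixels: a listed point, or the origin of a listed thing).
The state is a dict: "time": time; "joint_pos": joint angles; "qvel": joint speeds; "joint_torque": joint torques, N m; "tool_pos": TCP position; "tool_rot": TCP orientation; "contact_force": force on the tool from outside, world axes, zero at the start; "wrist_torque": the same for the moment, N m; "width": finger opening in m; "grip_force": force on a finger pad.
Only numpy, scipy, OpenCV 4.12 (cv2) and the standard library are available. Lean on these libraries where they do the work, as an engineer would, in place of code of your own. Each camera call takes 0.05 s, during which the arm holds its last target. There are 200 camera calls.

## Task

Swing the latch lever a quarter turn off the red lid, then open the lid until it stands upright and leave it open with the lever free. Then take the wooden tray by its handle bar, lift it straight up out of the case with the three knife-handle blanks still in it, without tipping it, until its underside is at least 3 cm above the rim of the case, and finish while still holding it there in the gripper, level and steady for a couple of seconds, the tray touching nothing but the gripper. Leave the mug, the steel bowl and the hammer where they are.

Things in the scene. Friction and masses are not known exactly. Their poses are not given: they have to be found in the camera images.
- case: Grey steel case fixed to the bench, outer size 176 (x) by 246 (y) by 90 mm high, walls and floor 6 mm. Origin: centre of its underside on the bench; z up, its -x face (with the latch bracket) looks towards the robot. A dark latch bracket 36 by 44 mm stands out of the -x face at y = +70 mm, its top 98 mm above the bench.
- latch (a joint): Angle of the latch lever about a vertical pivot: 0 = pointing along the case's +x, over the lid, holding it down; grows anticlockwise seen from above, towards the case's +y; 1.57 = quarter turn, along the case's front and off the lid (clear of it from 1.2). Range 0 to 1.8. Stiff, stays where it is left, needs about 1 N at the knob.
- latch_knob (a point): Middle of the upright black round knob at the lever's free end, 13 mm in diameter, 26 mm tall; this point is 13 mm below its top and 14 mm above the top of the steel lever (lever 14 mm wide, 6 mm thick, 1.5 mm above the lid). 120 mm above the bench, 50 mm from the pivot.
- latch_pivot (a point): The lever's vertical pivot axis, at the height of the knob's middle; in the case frame at x = -110, y = +70 mm.
- lid (a joint): Opening angle of the lid: 0 = shut, 1.57 = upright, stop at 1.85. Its hinge lies along the case's y on the far (+x) rim. Stiff: it stays where it is left; opening takes about 3.5 N at the lug at first. It cannot open while the lever lies over it. Upright, its free edge is 267 mm above the bench and the lug is on its far side (pass over the edge).
- lid_lug (a point): Grip point on the lid's black lug. The red lid is 176 by 246 by 8 mm and its top, shut, is 98.5 mm above the bench. The lug is an upright block on it, 20 mm (x) by 14 mm (y, the way to pinch it) by 32 mm high; this point is on its mid-line 24 mm above the lid's top face and 8 mm below the lug's top, 153 mm before the hinge line and at y = -30 mm in the case frame. The axes turn with the lid.
- lid_hinge (a point): Point on the lid's hinge line (which runs along the case's y), at the middle of the case's far rim, on the lid's underside, 90.5 mm above the bench. In the case frame the lug's grip point, at lid angle a, lies at x = -153 cos a + 32 sin a, z = 153 sin a + 32 cos a mm from this point.
- tray: Loose open wooden tray standing on the floor of the case, under the shut lid: 136 (x) by 200 (y) by 30 mm high, walls and floor 5 mm, about 0.3 kg, with 14 mm or so of space round it. Origin: centre of its underside; z up. Two end panels carry a handle bar along its x, over its middle.
- tray_grip (a point): Middle of the tray's dark handle bar, 60 mm above the tray's underside. The bar is 128 mm long (tray x), 14 mm thick (tray y, the way to pinch it) and 20 mm high; free below, blanks lie under 22 mm above the tray's underside.
- blank0: Loose wooden knife-handle blank lying in the tray along its x, on the +y side near the bar: 100 (x) by 22 by 16 mm, about 35 g. Origin: centre of its underside.
- blank1: Loose wooden knife-handle blank lying in the tray along its x, on the +y side near the wall: 100 (x) by 22 by 16 mm, about 35 g. Origin: centre of its underside.
- blank2: Loose wooden knife-handle blank lying in the tray along its x, on the -y side: 100 (x) by 22 by 16 mm, about 35 g. Origin: centre of its underside.
- mug: Bystander: white mug with a flat red lid, 90 mm across, 95 mm high, on the bench. Origin: centre of its underside.
- tin: Bystander: round steel bowl, 90 mm across, 35 mm high, on the bench. Origin: centre of its underside.
- hammer: Bystander: hammer lying on the bench along its x, about 0.3 m long.

How it is judged:
On the way, in this order (a step that is already met when the one before it is completed fails the run):
1. the latch lever is swung off the lid (over 1.2 rad) (value of joint latch above 1.2 rad), for 0.2 s.
2. the lid stands about upright (over 1.3 rad) (value of joint lid above 1.3 rad), for 0.2 s.
3. the tray is held in the air, level, steady and clear of everything for a second (height (world z) of tray above 0.115 m and angle between tray's own z axis and vertical below 0.1 rad and linear speed of tray below 0.03 m/s and angular speed of tray below 0.15 rad/s and contact force between the fingers and tray above 1 N and contact force between tray and case below 0.1 N and contact force between tray and mug below 0.1 N and contact force between tray and tin below 0.1 N and contact force between tray and hammer below 0.1 N), for 1 s.
At the end, for the whole second after the job is handed in: Gripper holds the tray (over 1 N), underside over 115 mm above the bench, tilt under 0.10 rad, under 0.03 m/s and 0.15 rad/s, touching nothing else; all three blanks in it; lid past 1.3 rad, lever past 1.2 rad; mug, bowl, hammer within 30 mm of their start (all of step 3 and x of blank0 in the frame of tray between -0.03 and 0.03 m and y of blank0 in the frame of tray between -0.095 and 0.095 m and z of blank0 in the frame of tray between 0 and 0.026 m and x of blank1 in the frame of tray between -0.03 and 0.03 m and y of blank1 in the frame of tray between -0.095 and 0.095 m and z of blank1 in the frame of tray between 0 and 0.026 m and x of blank2 in the frame of tray between -0.03 and 0.03 m and y of blank2 in the frame of tray between -0.095 and 0.095 m and z of blank2 in the frame of tray between 0 and 0.026 m and value of joint latch above 1.2 rad and value of joint lid above 1.3 rad and distance of each of mug, tin, hammer from where it was at the start of the episode below 0.03 m); the arm keeps its last pose, push and grip.
It fails at once if the tray is tipped by more than 0.3 rad (angle between tray's own z axis and vertical above 0.3 rad).
It fails at once if the mug, bowl or hammer is moved by more than 30 mm (distance of any of mug, tin, hammer from where it was at the start of the episode above 0.03 m).
It also fails if it takes over 70 s, if anything falls off the work surface, if the arm or the gripper's body presses on something with over 40 N, if the wrist force passes 120 N, or if a joint passes its speed limit or range.

## Working session

There is one attempt and no reset: what is moved stays moved. The work goes in short steps, Python scripts to look and compute and a tool call to move; the robot and the scene stay as the last step left them, time stands still between calls to the robot, and variables do not carry over. Pictures are saved under pics/ and viewed, at most 10 in all, crops included, and the job is handed in when it is done.

Besides the shell and the picture viewer there is one more tool, called after "Request:" as a command line: name --argument value ..., lists and objects as JSON in quotes. drive_tool: Moves the arm, as the interface text tells. Its arguments: {"type":"object","properties":{"increments":{"type":"string"},"newtons":{"type":"number"}},"required":["increments"]}

```bash
mkdir -p pics; cat > h.py <<'E'
import numpy as np,cv2
from workcell import robot
from scipy.spatial.transform import Rotation as R
def save(cam,n): cv2.imwrite(f'pics/{n}.png',robot.grab_frame(cam)[:,:,::-1])
def cam(c):
    m=robot.camera_model(c);K=np.array(m['intrinsics'])
    if 'mount' in m:
        s=robot.observe();q=s['tool_rot'];T=np.eye(4);T[:3,:3]=R.from_quat([q[1],q[2],q[3],q[0]]).as_matrix();T[:3,3]=s['tool_pos'];E=T@np.array(m['mount'])
    else:E=np.array(m['extrinsics'])
    return K,E,m
def pt(c,px,z):
    K,E,_=cam(c);d=np.linalg.inv(K)@[px[0],px[1],1];d=E[:3,:3]@[d[0],-d[1],-d[2]];o=E[:3,3];return o+d*(z-o[2])/d[2]
def proj(c,p):
    K,E,_=cam(c);q=E[:3,:3].T@(np.array(p)-E[:3,3]);u=K@[q[0],-q[1],-q[2]];return u[:2]/u[2]
def tool(p):
    s=robot.observe();q=s['tool_rot'];M=R.from_quat([q[1],q[2],q[3],q[0]]).as_matrix();return M.T@(np.array(p)-s['tool_pos'])*1000
E
python3 - <<'E'
from h import *
print(robot.observe());
for c in('top','side'):
    save(c,c+'0');K,E,m=cam(c);print(K.round(1).tolist(),E.round(3).tolist(),[k for k in m])
    for t,z in(('latch_knob',.12),('latch_pivot',.12),('lid_lug',.1225),('lid_hinge',.0905),('case',0),('mug',0),('tin',0),('hammer',0)):
        for r in robot.place_of(t,c)[:1]: print(c,t,r['confidence'],np.round(r['centre'],1),pt(c,r['centre'],z).round(4))
print(cam('wrist')[2])
E
```

```text
{'time': 0.0, 'joint_pos': array([-1.13200372e+00,  2.60701105e-01, -1.39392334e-01,  1.17273019e+00,
       -5.91053675e-06,  1.57078468e+00]), 'qvel': array([-0.00168799, -0.00149325,  0.00037594,  0.00165245, -0.00066109,
       -0.00040643]), 'joint_torque': array([ 7.51292573e-04, -4.05675888e+01,  2.53924763e+01,  1.86979811e-02,
        1.48305362e-04,  3.04826095e-06]), 'tool_pos': array([ 0.22276461, -0.47467188,  0.25544712]), 'tool_rot': array([-9.88712184e-04,  9.76027247e-01,  2.17646008e-01, -2.23490401e-04]), 'contact_force': array([-0.46440142,  0.58416126, -0.41087808]), 'wrist_torque': array([0.002015  , 0.01872636, 0.01661167]), 'grip_force': 0.0, 'width': 0.08578030271642577}
[[492.5, 0.0, 318.2], [0.0, 492.5, 240.2], [0.0, 0.0, 1.0]] [[0.016, 0.986, -0.166, 0.337], [-1.0, 0.012, -0.022, -0.015], [-0.02, 0.167, 0.986, 1.157], [0.0, 0.0, 0.0, 1.0]] ['intrinsics', 'extrinsics']
top latch_knob 0.46 [280.7 248.9] [0.4922 0.0883 0.12  ]
top latch_pivot 0.6 [318.6 232.9] [0.5279 0.008  0.12  ]
top lid_lug 0.71 [327.6 252.2] [ 0.486  -0.0118  0.1225]
top case 0.56 [317. 
[... 599 characters left out ...]
628  0.0087 -0.    ]
side mug 0.83 [311.1 434.2] [0.3978 0.4139 0.    ]
side tin 0.91 [222.4 418.2] [0.5839 0.433  0.    ]
side hammer 0.69 [367.4 177.5] [ 0.445  -0.3872 -0.    ]
{'intrinsics': array([[375.17736976,   0.        , 320.25320217],
       [  0.        , 375.17736976, 239.0735454 ],
       [  0.        ,   0.        ,   1.        ]]), 'mount': array([[-4.38860482e-04,  9.45561182e-01,  3.25444095e-01,
         8.43726789e-02],
       [ 9.99999232e-01,  7.92057830e-04, -9.52787278e-04,
        -1.13446040e-03],
       [-1.15868921e-03,  3.25443427e-01, -9.45560804e-01,
        -1.17800765e-01],
       [ 0.00000000e+00,  0.00000000e+00,  0.00000000e+00,
         1.00000000e+00]])}
```

View pics/top0.png

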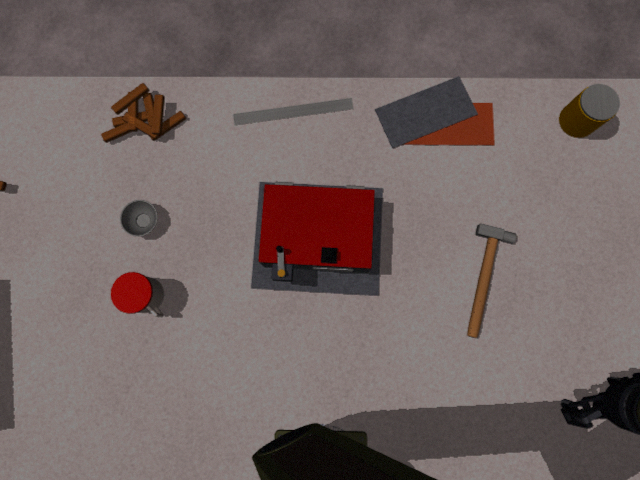

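```bash
python3 - <<'E'
from h import *
import cv2
for c in('top','side'):
    robot.grab_frame(c)
    for t in('lid_lug','lid','latch','case'):
        try:
            for r in robot.outline_of(t,c)[:1]:
                m=r['pixels'].astype('uint8');cs=max(cv2.findContours(m,0,2)[0],key=cv2.contourArea)
                a=cv2.approxPolyDP(cs,6,True)[:,0];print(c,t,r['confidence'],m.sum());
                for p in a: print(p,pt(c,p,.0985)[:2].round(4))
        except Exception as e: print(t,e)
im=cv2.imread('pics/top0.png')[150:330,220:420];cv2.imwrite('pics/topc.png',cv2.resize(im,(800,720)[:2] if 0 else (660,594),interpolation=2))
E
```

```text
top lid_lug 0.73 8751
[265 184] [0.6412 0.1296]
[259 262] [0.4662 0.1368]
[277 262] [0.4667 0.0977]
[279 245] [0.504  0.0944]
[285 263] [0.4647 0.0802]
[371 267] [ 0.4585 -0.1056]
[374 190] [ 0.6298 -0.1126]
top lid 0.76 8568
[265 185] [0.6389 0.1295]
[261 262] [0.4662 0.1324]
[275 262] [0.4666 0.102 ]
[281 245] [0.5041 0.09  ]
[286 263] [0.4647 0.0781]
[370 267] [ 0.4585 -0.1035]
[373 191] [ 0.6275 -0.1104]
top latch 0.73 200
[278 246] [0.5018 0.0965]
[283 276] [0.4365 0.0838]
top case 0.67 13718
[260 182] [0.6457 0.1409]
[252 288] [0.4097 0.1498]
[377 295] [ 0.3986 -0.1183]
[381 187] [ 0.6368 -0.1281]
side lid 0.65 5412
[283 204] [ 0.6266 -0.1072]
[246 273] [0.6372 0.1345]
[314 291] [0.4703 0.1396]
[320 277] [0.4676 0.0979]
[308 275] [0.4961 0.1   ]
[307 265] [0.5067 0.0723]
[324 269] [0.4647 0.0727]
[344 218] [ 0.458  -0.1024]
side latch 0.7 208
[308 264] [0.5053 0.0688]
[309 274] [0.4947 0.0966]
[334 277] [0.4362 0.0889]
side case 0.93 10413
[282 204] [ 0.6292 -0.1065]
[233 300] [0.6376 0.2127]
[331 329] [0.4085 0.2238]
[362 240] [ 0.3972 -0.0411]
[344 233] [ 0.4458 -0.0514]
[340 217] [ 0.4689 -0.103 ]
```

The top view shows the red lid centred near (318,227), the knob near (281,249), the lug near (328,255), the mug at (132,292), the bowl at (140,219) and the hammer at (485,285). Fitting the lid corners puts the case at about (0.5485, 0.014) with yaw about −2°. The knob and lug detections agree with that. I'll move above the knob and refine with the wrist camera.

Request:
drive_tool --increments "0.6 60 -49 0 10; 0.6 120 -98 0 20; 0.6 160 -131 0 27; 0.6 200 -164 0 27; 0.6 240 -197 0 27"

```text
time: 2.02
tool_pos: [0.3569, -0.1942, 0.2566]
tool_rot: [0.0, 1.0, -0.017, 0.001]
contact_force: [1.3, -0.5, -0.1]
width: 0.0512
grip_force: 0.0
```

```bash
python3 - <<'E'
from h import *
s=robot.observe();print(s['time'],s['tool_pos'],s['tool_rot'],s['joint_pos'],tool([.43,.06,.256]))
E
```

```text
2.025 [ 0.35686995 -0.1941527   0.25658147] [ 2.29619442e-04  9.99862920e-01 -1.65445389e-02  6.05029583e-04] [-4.98370224e-01  5.54620340e-02 -3.90181762e-01  1.12386743e+00
  1.53783010e-04  2.67631312e+00] [  64.68079585 -256.43328535    0.54760207]
```

Request:
drive_tool --increments "0.6 16 -60 0 -10; 0.6 32 -120 0 -20; 0.6 48 -180 0 -27; 0.6 65 -240 0 -27; 0.6 65 -240 0 -27"

```text
time: 2.65
tool_pos: [0.4302, 0.0459, 0.2564]
tool_rot: [-0.0, 0.975, 0.222, 0.001]
contact_force: [-0.4, -0.9, 0.1]
width: 0.0513
grip_force: 0.0
```

```bash
python3 - <<'E'
from h import *
s=robot.observe();print(s['time'],s['tool_pos'],s['tool_rot'],s['joint_pos'][[0,5]])
save('wrist','w0')
for t,z in(('latch_knob',.12),('latch_pivot',.12),('lid_lug',.1225),('lid_hinge',.0905)):
    for r in robot.place_of(t,'wrist')[:2]: print(t,r['confidence'],np.round(r['centre'],1),pt('wrist',r['centre'],z).round(4))
for r in robot.outline_of('lid','wrist')[:1]:
    m=r['pixels'].astype('uint8');cs=max(cv2.findContours(m,0,2)[0],key=cv2.contourArea)
    for p in cv2.approxPolyDP(cs,6,True)[:,0]: print(p,pt('wrist',p,.0985)[:2].round(4))
E
```

```text
2.65 [0.43015703 0.04587711 0.25641561] [-3.61207866e-04  9.75155824e-01  2.21518400e-01  7.65424353e-04] [0.10563769 2.80048827]
latch_knob 0.55 [298.6 121.7] [0.4921 0.0888 0.12  ]
latch_pivot 0.85 [275.8 192.1] [0.4432 0.0831 0.12  ]
lid_lug 0.88 [431.9 201.9] [ 0.4829 -0.0171  0.1225]
[226 123] [0.4689 0.1333]
[277 152] [0.4656 0.0931]
[293 110] [0.4966 0.0941]
[310 111] [0.501  0.0831]
[298 164] [0.4642 0.0759]
[505 274] [ 0.4543 -0.1102]
[639  99] [ 0.6038 -0.1191]
[639  45] [ 0.6302 -0.0967]
[576   0] [ 0.6336 -0.0429]
[277   0] [0.5531 0.1299]
```

View pics/w0.png

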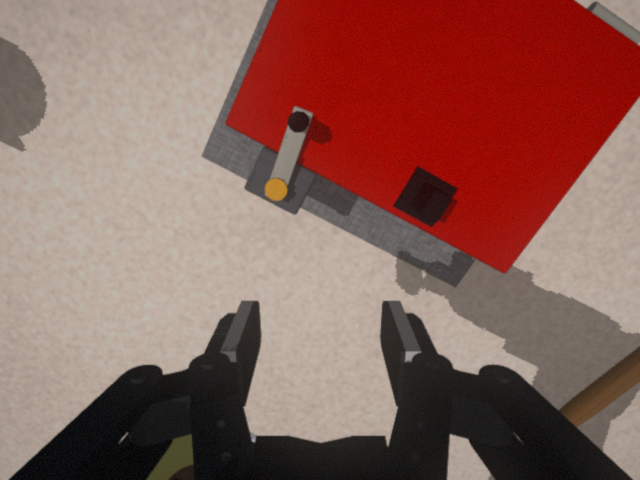

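The wrist view shows the knob at (298,122), the pivot at (276,190) and the lug at (427,195). The refined case centre is (0.5495, 0.0065) with yaw −3.4°. That puts the pivot at (0.4435, 0.083), matching its detection, and the lever starts a few degrees open. I'll pinch the knob.

Request:
drive_tool --increments "0.6 40 -6 0 0; 0.6 74 -12 40 0; 0.6 74 -12 85 0; 0.6 74 -12 119 0; 0.6 74 -12 119 0"

```text
time: 3.58
tool_pos: [0.4883, 0.0824, 0.135]
tool_rot: [-0.0, 0.976, 0.216, -0.003]
contact_force: [-0.6, -0.4, 1.0]
width: 0.051
grip_force: 0.0
```

Request:
drive_tool --increments "0.1 0 0 0 0; 0.1 0 0 0 0; 0.1 0 0 0 0; 0.1 0 0 0 0" --newtons 20

```text
time: 4.08
tool_pos: [0.4916, 0.0846, 0.1389]
tool_rot: [-0.0, 0.976, 0.218, 0.001]
contact_force: [-2.5, 1.0, 7.3]
width: 0.0119
grip_force: 20.8
```

```bash
python3 - <<'E'
from h import *
s=robot.observe();print(s['time'],s['tool_pos'],s['tool_rot'],s['joint_pos'][[0,5]],s['width'],s['contact_force'])
P=np.array([.4435,.083]);k=s['tool_pos'][:2]-P;print(np.hypot(*k),np.degrees(np.arctan2(k[1],k[0])))
save('side','s1')
k=k/np.hypot(*k)*.05
for a in range(10,105,9):
    c,d=np.cos(np.radians(a)),np.sin(np.radians(a));q=P+[c*k[0]-d*k[1],d*k[0]+c*k[1]];print(a,tool([*q,s['tool_pos'][2]]).round(1))
E
```

```text
4.075 [0.49163039 0.08455976 0.13885949] [-1.01226656e-04  9.76005478e-01  2.17741956e-01  1.31773091e-03] [0.17013528 2.87272735] 0.011918286543905095 [-2.45283531  0.95655236  7.32397549]
0.048155653014152394 1.8561382648037177
10 [ 4.4 -7.5 -0. ]
19 [  5.6 -15.3  -0. ]
28 [  5.6 -23.1  -0. ]
37 [  4.4 -30.9  -0. ]
46 [  1.9 -38.3  -0. ]
55 [ -1.7 -45.3  -0. ]
64 [ -6.3 -51.6  -0.1]
73 [-11.9 -57.2  -0.1]
82 [-18.2 -61.7  -0.1]
91 [-25.2 -65.3  -0.1]
100 [-32.7 -67.7  -0.1]
```

Request:
drive_tool --increments "0.1 0 0 -4 0; 0.1 4 -8 -4 -6; 0.1 6 -15 -4 -13; 0.1 6 -23 -4 -20; 0.1 4 -31 -4 -27"

```text
time: 4.75
tool_pos: [0.4833, 0.1139, 0.1406]
tool_rot: [0.001, 0.897, 0.441, 0.001]
contact_force: [7.8, 0.2, -14.1]
width: 0.0117
grip_force: 19.9
```

```bash
python3 - <<'E'
from h import *
s=robot.observe();print(s['time'],s['tool_pos'],s['tool_rot'],s['joint_pos'][[0,5]],s['width'],s['contact_force'])
P=np.array([.4435,.083]);k=s['tool_pos'][:2]-P;print(np.hypot(*k),np.degrees(np.arctan2(k[1],k[0])))
k=k/np.hypot(*k)*.05
for a in range(9,75,9):
    c,d=np.cos(np.radians(a)),np.sin(np.radians(a));q=P+[c*k[0]-d*k[1],d*k[0]+c*k[1]];print(a,tool([*q,s['tool_pos'][2]]).round(1))
E
```

```text
4.75 [0.48330525 0.11386774 0.14059025] [0.00135787 0.89740536 0.44120327 0.0012078 ] [0.23263802 2.46034782] 0.011659397277829298 [  7.75751086   0.18406045 -14.05394152]
0.050371379300082335 37.79246993979561
9 [ 1.  -7.8 -0. ]
18 [  1.2 -15.7  -0.1]
27 [  0.1 -23.4  -0.1]
36 [ -2.2 -30.9  -0.1]
45 [ -5.6 -38.   -0.1]
54 [-10.1 -44.4  -0.2]
63 [-15.6 -50.1  -0.2]
72 [-21.8 -54.8  -0.2]
```

Request:
drive_tool --increments "0.1 1 -8 1 -7; 0.1 1 -16 2 -14; 0.1 0 -23 2 -21; 0.1 -2 -31 2 -28; 0.1 -6 -38 2 -35"

```text
time: 5.38
tool_pos: [0.4509, 0.1352, 0.1403]
tool_rot: [0.0, 0.723, 0.691, 0.004]
contact_force: [4.0, 7.2, -2.8]
width: 0.0118
grip_force: 20.6
```

```bash
python3 - <<'E'
from h import *
s=robot.observe();print(s['time'],s['tool_pos'],s['tool_rot'],s['joint_pos'][[0,5]],s['width'],s['contact_force'])
P=np.array([.4435,.083]);k=s['tool_pos'][:2]-P;print(np.hypot(*k),np.degrees(np.arctan2(k[1],k[0])))
k=k/np.hypot(*k)*.05
for a in range(5,25,5):
    c,d=np.cos(np.radians(a)),np.sin(np.radians(a));q=P+[c*k[0]-d*k[1],d*k[0]+c*k[1]];print(a,tool([*q,s['tool_pos'][2]]).round(1))
E
```

```text
5.375 [0.45092921 0.13519914 0.14029002] [2.46892140e-04 7.22711352e-01 6.91137256e-01 4.18739192e-03] [0.2891723  1.90463823] 0.011756603773076149 [ 3.97678834  7.20275888 -2.84542759]
0.05272517262196353 81.8998167911043
5 [-2.5 -4.6 -0. ]
10 [-2.6 -9.  -0.1]
15 [ -3.2 -13.3  -0.1]
20 [ -4.1 -17.6  -0.1]
```

Request:
drive_tool --increments "0.1 -2 -4 0 -3; 0.1 -3 -8 0 -6; 0.4 -3 -8 0 -6; 0.4 -3 -8 -1 -6; 0.4 -3 -8 -50 -6"

```text
time: 6.0
tool_pos: [0.4366, 0.1287, 0.1871]
tool_rot: [-0.002, 0.688, 0.726, -0.004]
contact_force: [0.3, -0.6, 0.7]
width: 0.0341
grip_force: 0.0
```

Request:
drive_tool --increments "0.4 -3 20 -50 -10; 0.4 -6 80 -50 -20; 0.4 -6 120 -50 -30; 0.4 -6 120 -50 -40; 0.4 -6 120 -50 -50"

```text
time: 6.62
tool_pos: [0.5602, 0.1299, 0.239]
tool_rot: [-0.0, 0.314, 0.949, -0.001]
contact_force: [0.5, 0.1, 0.8]
width: 0.0343
grip_force: 0.0
```

```bash
python3 - <<'E'
from h import *
s=robot.observe();print(s['time'],s['tool_pos'],s['tool_rot'],s['joint_pos'],s['width'],s['contact_force'])
save('wrist','w1')
for t,z in(('latch_knob',.12),('latch_pivot',.12),('lid_lug',.1225)):
    for r in robot.place_of(t,'wrist')[:1]: print(t,r['confidence'],np.round(r['centre'],1),pt('wrist',r['centre'],z).round(4))
robot.grab_frame('side')
for t,z in(('latch_knob',.12),('latch_pivot',.12),('lid_lug',.1225)):
    for r in robot.place_of(t,'side')[:1]: print(t,r['confidence'],np.round(r['centre'],1),pt('side',r['centre'],z).round(4))
E
```

```text
6.625 [0.56023319 0.12993077 0.23895783] [-1.14625705e-04  3.13977282e-01  9.49430344e-01 -5.25122476e-04] [ 2.28292917e-01  3.53868302e-01 -4.75723128e-02  1.17009830e+00
 -7.77263425e-04  8.67051843e-01] 0.03434595271640874 [0.49227438 0.06576227 0.81904015]
latch_pivot 0.79 [152.3 139.4] [0.4443 0.0892 0.12  ]
lid_lug 0.82 [ 88.8 278.7] [ 0.4842 -0.0113  0.1225]
latch_knob 0.72 [332.5 266.4] [0.4439 0.0759 0.12  ]
latch_pivot 0.52 [325.3 232.4] [ 0.4873 -0.0216  0.12  ]
lid_lug 0.64 [325.6 232.2] [ 0.4862 -0.0202  0.1225]
```

Request:
drive_tool --increments "0.6 -10 -55 0 -10; 0.6 -20 -110 0 -20; 0.6 -26 -163 0 -30; 0.6 -26 -163 0 -33; 0.6 -26 -163 0 -33"

```text
time: 7.65
tool_pos: [0.4825, -0.016, 0.2397]
tool_rot: [0.0, 0.035, 0.999, 0.0]
contact_force: [0.4, 1.0, -1.0]
width: 0.0512
grip_force: 0.0
```

```bash
python3 - <<'E'
from h import *
s=robot.observe();print(s['time'],s['tool_pos'],s['tool_rot'],s['joint_pos'],s['width'],s['contact_force'])
save('wrist','w2')
for t,z in(('latch_knob',.12),('latch_pivot',.12),('lid_lug',.1225)):
    for r in robot.place_of(t,'wrist')[:1]: print(t,r['confidence'],np.round(r['centre'],1),pt('wrist',r['centre'],z).round(4))
print(tool([.484,-.018,.1225]))
for x in(-.01,.01):
  for y in(-.007,.007):
    a=-.059;p=[.484+x*np.cos(a)-y*np.sin(a),-.018+x*np.sin(a)+y*np.cos(a),.1305];print(proj('wrist',p).round(1))
E
```

```text
7.65 [ 0.48247172 -0.01598304  0.2396815 ] [4.21118583e-04 3.49296210e-02 9.99389686e-01 1.56807374e-05] [-3.31335565e-02  1.95611531e-01 -2.68666669e-01  1.10567583e+00
  2.98427215e-05  3.67399178e-02] 0.051192226233541804 [ 0.37838598  0.99241561 -1.00271929]
latch_knob 0.85 [559.5 165.2] [0.4422 0.1386 0.12  ]
latch_pivot 0.85 [480.1 172.4] [0.4432 0.0895 0.12  ]
[ -1.18875724  -2.99554636 116.79965553]
[303. 235.]
[324.9 234.8]
[303.7 264. ]
[325.1 263.8]
```

View pics/w2.png

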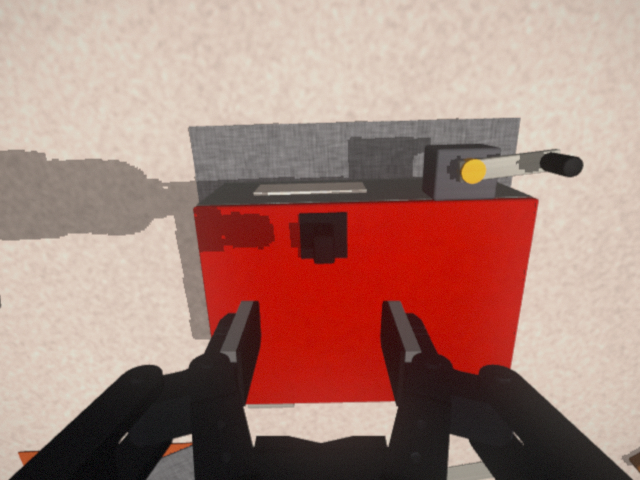

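```bash
python3 - <<'E'
from h import *
s=robot.observe();print(s['tool_pos'],s['tool_rot'],s['qvel'].round(3))
A=pt('wrist',(195,208),.0985);B=pt('wrist',(537,200),.0985);print(A,B,np.hypot(*(A-B)[:2]))
d=B-A;yaw=np.arctan2(-d[0],d[1]);print(yaw);u=np.array([np.cos(yaw),np.sin(yaw)]);v=np.array([-u[1],u[0]])
c=(A+B)[:2]/2+.088*u;print('centre',c,'lug',c-.065*u-.03*v,'pivot',c-.11*u+.07*v, 'hinge',c+.088*u)
print('lug px',pt('wrist',(324,249.5),.1305), pt('wrist',(574,165),.133))
print(tool([*(c-.065*u-.03*v),.1265]))
E
```

```text
[ 0.48299523 -0.01493413  0.23929956] [8.35873738e-05 3.35587627e-02 9.99436742e-01 1.42569380e-05] [ 0.004  0.002  0.     0.001 -0.003 -0.003]
[ 0.45889152 -0.10141702  0.0985    ] [0.46935023 0.13971461 0.0985    ] 0.2413583341432756
-0.04334626223974606
centre [0.55203821 0.01533552] lug [ 0.48579929 -0.01181968] pivot [0.44517483 0.09003636] hinge [0.63995556 0.01152224]
lug px [ 0.48435996 -0.01166713  0.1305    ] [0.44009752 0.13925971 0.133     ]
[ -2.57008345   3.29168514 112.80009939]
```

The latch is now open: the knob is at (570,165) and the pivot at (473,171), about 94° in the case frame. The lug pillar shows at (313–335, 236–263), which gives (0.485, −0.0117) and agrees with the lid-edge fit (case yaw −2.5°). I'll go down and pinch the lug.

Request:
drive_tool --increments "0.6 -2 3 30 -1; 0.6 -2 3 70 -1; 0.6 -2 3 107 -1; 0.6 -2 3 107 -1; 0.6 -2 3 107 -1"

```text
time: 8.48
tool_pos: [0.4858, -0.0123, 0.1333]
tool_rot: [0.001, 0.025, 1.0, -0.0]
contact_force: [0.8, -0.1, 0.4]
width: 0.0511
grip_force: 0.0
```

Request:
drive_tool --increments "0.05 0 0 0 0; 0.05 0 0 0 0; 0.05 0 0 0 0; 0.05 0 0 0 0" --newtons 35

```text
time: 8.98
tool_pos: [0.4859, -0.0139, 0.1337]
tool_rot: [0.001, 0.025, 1.0, -0.001]
contact_force: [0.2, -5.3, 6.8]
width: 0.0132
grip_force: 37.2
```

```bash
cat > lid.py <<'E'
from h import *
import sys
s=robot.observe();print(s['time'],s['tool_pos'],s['joint_pos'].round(2),s['width'],s['grip_force'],s['contact_force'].round(1))
u=np.array([np.cos(-.043),np.sin(-.043)]);H=np.array([.5515,.0148])+.088*u
# grasp point rel. hinge
g=np.array([(s['tool_pos'][:2]-H)@u, s['tool_pos'][2]-.006-.0905]);r=np.hypot(*g);a0=np.arctan2(g[1],-g[0])-np.arctan2(36,153)
print('r',r,'lid angle',a0)
g/=r;r=.1572
for da in np.radians(np.arange(5,61,5)):
    # opening: rotate from -x towards z : clockwise in (x,z)
    c,d=np.cos(da),np.sin(da);p=np.array([g[0]*c+g[1]*d,-g[0]*d+g[1]*c])*r
    w=[*(H+p[0]*u+((s['tool_pos'][:2]-H)@[-u[1],u[0]])*np.array([-u[1],u[0]])),p[1]+.0905+.006]
    print(round(np.degrees(da)),tool(w).round(1))
E
python3 lid.py
```

```text
8.975 [ 0.48586919 -0.01385929  0.13371396] [-0.03  0.28 -0.45  0.84 -0.    0.02] 0.013160442626191197 37.15919494628906 [ 0.2 -5.3  6.8]
r 0.15681772391575366 lid angle 0.008502189187467979
5 [ -3.5  -0.  -13.2]
10 [ -8.5  -0.  -26. ]
15 [-14.6  -0.  -38.3]
20 [-21.7   0.  -50. ]
25 [-29.9   0.  -61. ]
30 [-38.9   0.1 -71.3]
35 [-48.9   0.1 -80.8]
40 [-59.6   0.2 -89.4]
45 [-71.    0.2 -96.9]
50 [ -83.1    0.3 -103.5]
55 [ -95.6    0.4 -109. ]
60 [-108.6    0.5 -113.4]
```

Request:
drive_tool --increments "0.05 -1 -1 -6 0; 0.05 -3 -1 -13 0; 0.05 -6 -1 -20 0; 0.05 -8 -1 -26 0; 0.05 -15 -1 -38 0"

```text
time: 9.6
tool_pos: [0.4982, -0.0145, 0.1699]
tool_rot: [-0.002, 0.025, 1.0, -0.0]
contact_force: [-0.4, -3.4, -6.3]
width: 0.0135
grip_force: 34.4
```

```bash
python3 lid.py
```

```text
9.6 [ 0.49824548 -0.01448058  0.1699149 ] [-0.03  0.27 -0.36  0.94 -0.    0.02] 0.013480627134901743 34.428749084472656 [-0.4 -3.4 -6.3]
r 0.1580341823557681 lid angle 0.25203654587019475
5 [ -7.6   0.  -11.5]
10 [-15.4   0.1 -22.7]
15 [-24.3   0.2 -33.2]
20 [-33.9   0.2 -43. ]
25 [-44.4   0.3 -51.8]
30 [-55.7   0.4 -59.7]
35 [-67.5   0.4 -66.5]
40 [-80.    0.5 -72.3]
45 [-92.8   0.6 -77. ]
50 [-106.1    0.7  -80.6]
55 [-119.6    0.8  -83. ]
60 [-133.3    0.9  -84.2]
```

Following the arc well.

Request:
drive_tool --increments "0.05 -8 0 -12 0; 0.05 -15 0 -23 0; 0.05 -24 0 -33 0; 0.05 -34 0 -43 0; 0.05 -44 0 -52 0"

```text
time: 10.22
tool_pos: [0.5425, -0.0165, 0.2225]
tool_rot: [-0.002, 0.025, 1.0, 0.0]
contact_force: [-1.0, -3.0, -6.8]
width: 0.0134
grip_force: 34.1
```

```bash
python3 lid.py
```

```text
10.225 [ 0.54245456 -0.01645341  0.22253063] [-0.03  0.31 -0.16  1.11  0.    0.02] 0.013364356042746774 34.10674273967743 [-1.  -3.  -6.8]
r 0.15824343339453242 lid angle 0.6902864604636822
5 [-11.9   0.1  -7. ]
10 [-23.8   0.2 -13.9]
15 [-36.2   0.3 -19.6]
20 [-49.1   0.3 -24.3]
25 [-62.4   0.4 -27.8]
30 [-75.9   0.5 -30.2]
35 [-89.5   0.6 -31.4]
40 [-103.2    0.7  -31.3]
45 [-116.9    0.8  -30.1]
50 [-130.4    0.9  -27.7]
55 [-143.6    1.   -24.2]
60 [-156.5    1.1  -19.4]
```

Request:
drive_tool --increments "0.05 -12 0 -8 0; 0.05 -24 0 -14 0; 0.05 -36 0 -20 0; 0.05 -49 0 -25 0; 0.05 -62 0 -28 0"

```text
time: 10.85
tool_pos: [0.6043, -0.0193, 0.2512]
tool_rot: [-0.002, 0.025, 1.0, 0.0]
contact_force: [-4.9, -1.1, 1.4]
width: 0.0131
grip_force: 34.1
```

```bash
python3 lid.py
```

```text
10.85 [ 0.60428222 -0.01925567  0.25120382] [-0.03  0.4   0.06  1.23  0.    0.02] 0.013066868371580827 34.130473136901855 [-4.9 -1.1  1.4]
r 0.15835368891351856 lid angle 1.1245875469215785
5 [-13.8   0.1  -1.3]
10 [-27.4   0.2  -2.5]
15 [-41.1   0.3  -2.5]
20 [-54.8   0.4  -1.3]
25 [-68.3   0.5   1.1]
30 [-81.5   0.6   4.7]
35 [-94.4   0.7   9.3]
40 [-106.9    0.7   15.1]
45 [-118.7    0.8   22. ]
50 [-130.     0.9   29.8]
55 [-140.5    1.    38.7]
60 [-150.2    1.    48.4]
```

Request:
drive_tool --increments "0.05 -14 0 -2 0; 0.05 -27 0 -3 0; 0.05 -41 0 -3 0; 0.05 -55 0 -1 0; 0.05 -68 0 1 0"

```text
time: 11.48
tool_pos: [0.6736, -0.0224, 0.2514]
tool_rot: [0.0, 0.025, 1.0, 0.001]
contact_force: [-3.3, -1.2, 2.5]
width: 0.0135
grip_force: 34.0
```

Request:
drive_tool --increments "0.05 -13 0 4 0; 0.05 -21 0 7 0; 0.05 -21 0 7 0; 0.4 -21 0 7 0; 0.4 -21 0 7 0"

```text
time: 12.1
tool_pos: [0.6944, -0.0237, 0.2422]
tool_rot: [-0.0, 0.025, 1.0, 0.0]
contact_force: [-0.7, 1.1, 0.1]
width: 0.0343
grip_force: 0.0
```

```bash
python3 lid.py|head -2
```

```text
12.1 [ 0.6944188  -0.02374457  0.24216842] [-0.03  0.57  0.32  1.32  0.    0.02] 0.03428038253221716 0.0 [-0.7  1.1  0.1]
r 0.15622153460746957 lid angle 1.7093725826881994
```

Request:
drive_tool --increments "0.4 0 0 -45 0; 0.4 0 0 -95 0; 0.4 0 0 -95 0; 0.4 50 0 -95 0; 0.4 110 10 -95 0"

```text
time: 12.72
tool_pos: [0.5843, -0.0088, 0.3349]
tool_rot: [-0.001, 0.025, 1.0, 0.0]
contact_force: [0.8, 0.4, 1.7]
width: 0.0341
grip_force: 0.0
```

Request:
drive_tool --increments "0.8 50 15 0 0; 0.8 80 20 0 0; 0.8 80 20 0 0; 0.8 80 20 0 0"

```text
time: 13.22
tool_pos: [0.5067, 0.0154, 0.3368]
tool_rot: [0.0, 0.025, 1.0, -0.0]
contact_force: [0.2, 0.0, -0.0]
width: 0.0684
grip_force: 0.0
```

```bash
python3 - <<'E'
from h import *
s=robot.observe();print(s['time'],s['tool_pos'],s['tool_rot'],s['joint_pos'].round(2))
for c in('wrist','top'):
  save(c,'t_'+c)
  for t,z in(('tray_grip',.066),('tray',.006),('blank0',.011),('latch_knob',.12)):
    for r in robot.place_of(t,c)[:1]: print(c,t,r['confidence'],np.round(r['centre'],1),pt(c,r['centre'],z).round(4))
E
```

```text
13.225 [0.50667725 0.01535069 0.336847  ] [ 8.82155983e-05  2.49529974e-02  9.99688622e-01 -1.08802266e-06] [ 0.03  0.21  0.    1.36 -0.    0.08]
wrist tray_grip 0.69 [328.9 230. ] [0.5471 0.0234 0.066 ]
wrist tray 0.69 [328.7 214.8] [0.5465 0.0243 0.006 ]
wrist blank0 0.79 [270.1 221.7] [ 0.5501 -0.0481  0.011 ]
wrist latch_knob 0.7 [459.6 127.4] [0.4434 0.1386 0.12  ]
```

View pics/t_wrist.png

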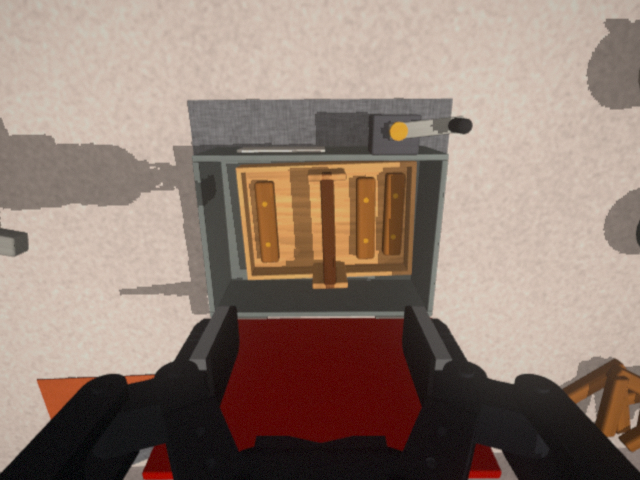

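The wrist view shows the lid standing up at the far side and the tray with three blanks. The handle bar runs from about (327,180) to (330,283).

```bash
python3 - <<'E'
from h import *
s=robot.observe();q=s['tool_rot'];print('yaw',np.degrees(2*np.arctan2(q[2],q[1])))
im=robot.grab_frame('wrist');
hsv=cv2.cvtColor(im,cv2.COLOR_RGB2HSV);g=im.sum(2)
for r in (195,205,215,225,235,245,255): 
    c=np.where(im[r,312:345].sum(1)<200)[0]+312;print(r,c.min(),c.max()) if len(c) else print(r,im[r,315:342].sum(1))
A=pt('wrist',(327.5,180),.076);B=pt('wrist',(330,283),.076);print(A,B,np.hypot(*(A-B)[:2]),np.degrees(np.arctan2(A[1]-B[1],A[0]-B[0])))
c=(A+B)/2;print(c,tool([c[0],c[1],.066]))
E
```

```text
yaw 177.13225369865538
195 322 331
205 322 332
215 322 333
225 323 333
235 323 333
245 324 333
255 323 334
[0.49003901 0.0243048  0.076     ] [0.60513332 0.02200683 0.076     ] 0.11511724385443771 178.8561844510029
[0.54758617 0.02315581 0.076     ] [-40.79467902   9.86211286 271.18041796]
```

Request:
drive_tool --increments "0.5 -20 5 30 -1.5; 0.5 -41 9 60 -1.5; 0.5 -41 9 110 -1.5; 0.5 -41 9 150 -1.5; 0.5 -41 9 150 -1.5"

```text
time: 14.4
tool_pos: [0.5449, 0.0222, 0.1843]
tool_rot: [-0.004, 0.012, 1.0, -0.0]
contact_force: [0.2, 0.5, 0.3]
width: 0.0425
grip_force: 0.0
```

```bash
python3 - <<'E'
from h import *
s=robot.observe();q=s['tool_rot'];print('yaw',np.degrees(2*np.arctan2(q[2],q[1])),s['tool_pos'],tool([.5475,.0227,.072]))
save('wrist','t2')
for t,z in(('tray_grip',.066),):
    for r in robot.place_of(t,'wrist')[:1]: print(t,r['confidence'],np.round(r['centre'],1),pt('wrist',r['centre'],z).round(4))
for x in(-.064,0,.064): print(proj('wrist',[.5475+x,.0227-x*.022,.076]))
E
```

```text
yaw 178.64341865458303 [0.54487261 0.02222663 0.18431066] [ -3.4680174    0.5907649  112.28729322]
tray_grip 0.61 [323.2 247.7] [0.5533 0.0252 0.066 ]
[318.98371047 143.97154002]
[319.30259224 244.85822566]
[319.57124479 329.85356793]
```

View pics/t2.png

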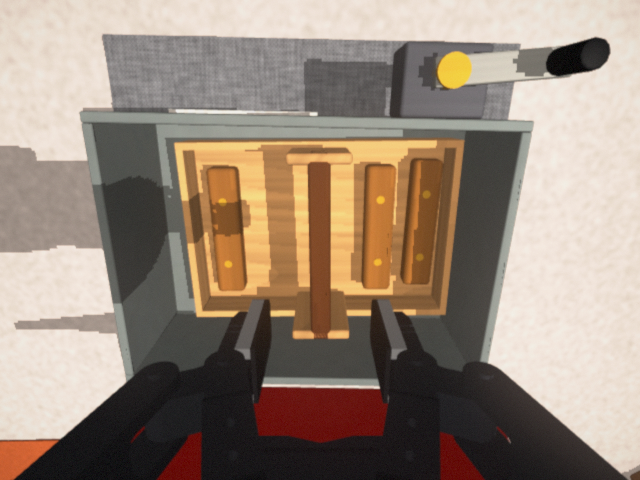

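The bar is centred at column 320 between the jaws, and its ends at rows about 150–338 put its middle near x = 0.552. All three blanks are lying flat. I'll descend, grip and lift.

Request:
drive_tool --increments "0.5 -4 0 30 0; 0.5 -4 0 70 0; 0.5 -4 0 115 0; 0.5 -4 0 115 0; 0.5 -4 0 115 0"

```text
time: 15.12
tool_pos: [0.5539, 0.0223, 0.0749]
tool_rot: [0.002, 0.012, 1.0, 0.0]
contact_force: [-0.6, -0.2, 0.2]
width: 0.0428
grip_force: 0.0
```

Request:
drive_tool --increments "0.05 0 0 0 0; 0.05 0 0 0 0; 0.05 0 0 0 0; 0.05 0 0 0 0; 0.05 0 0 0 0" --newtons 80

```text
time: 15.75
tool_pos: [0.5535, 0.0221, 0.0747]
tool_rot: [0.002, 0.012, 1.0, -0.0]
contact_force: [-0.2, -0.6, 5.9]
width: 0.0125
grip_force: 79.2
```

Request:
drive_tool --increments "0.05 0 0 -3 0; 0.05 0 0 -7 0; 0.05 0 0 -12 0; 0.05 0 0 -19 0; 0.05 0 0 -27 0"

```text
time: 16.38
tool_pos: [0.5516, 0.0222, 0.0997]
tool_rot: [-0.0, 0.012, 1.0, -0.0]
contact_force: [0.3, -1.3, -5.3]
width: 0.0126
grip_force: 77.9
```

Request:
drive_tool --increments "0.05 0 0 -10 0; 0.05 0 0 -20 0; 0.05 0 0 -30 0; 0.05 0 0 -40 0; 0.05 0 0 -50 0"

```text
time: 17.0
tool_pos: [0.5516, 0.0222, 0.15]
tool_rot: [0.0, 0.012, 1.0, 0.0]
contact_force: [0.6, 0.0, -4.9]
width: 0.0125
grip_force: 78.0
```

Request:
drive_tool --increments "0.05 0 0 -12 0; 0.05 0 0 -24 0; 0.05 0 0 -38 0; 0.05 0 0 -50 0; 0.05 0 0 -55 0"

```text
time: 17.62
tool_pos: [0.5522, 0.0223, 0.2055]
tool_rot: [0.001, 0.012, 1.0, 0.0]
contact_force: [-0.2, -0.1, -5.7]
width: 0.0125
grip_force: 78.0
```

Request:
drive_tool --increments "0.05 0 0 0 0; 0.05 0 0 0 0; 0.05 0 0 0 0; 0.05 0 0 0 0; 0.05 0 0 0 0"

```text
time: 18.25
tool_pos: [0.5516, 0.0222, 0.2041]
tool_rot: [-0.0, 0.012, 1.0, 0.0]
contact_force: [0.6, 0.6, -3.7]
width: 0.0129
grip_force: 78.0
```

```bash
python3 - <<'E'
from h import *
s=robot.observe();print(s['time'],s['tool_pos'],s['width'],s['grip_force'],s['contact_force'].round(1),s['wrist_torque'].round(2))
a=robot.grab_frame('side');b=robot.grab_frame('wrist')
cv2.imwrite('pics/end.png',np.hstack([cv2.resize(a[110:410,140:540],(400,300)),cv2.resize(b,(400,300))])[:,:,::-1])
E
```

```text
18.25 [0.55157356 0.02224437 0.20411001] 0.012872874141694936 77.9695737361908 [ 0.6  0.6 -3.7] [-0.   -0.04  0.02]
```

View pics/end.png

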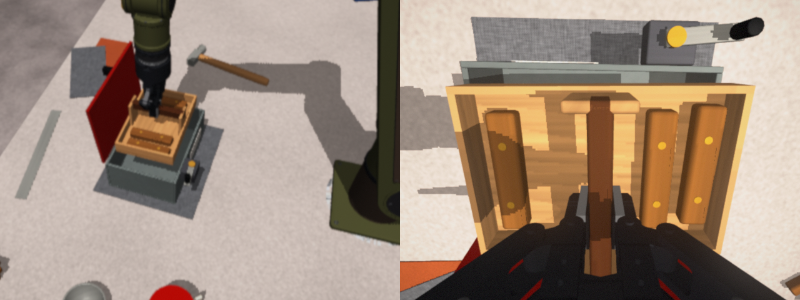

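The side view shows the tray level above the case, clear of the upright lid. The wrist view shows all three blanks in place and the lever off. The underside is at about 0.135 m. I'll hold a little longer and hand in.

Request:
drive_tool --increments "0.05 0 0 0 0; 0.05 0 0 0 0; 0.05 0 0 0 0; 0.05 0 0 0 0; 0.05 0 0 0 0"

```text
time: 18.98
tool_pos: [0.5516, 0.0222, 0.2043]
tool_rot: [-0.0, 0.012, 1.0, -0.0]
contact_force: [-1.1, -0.9, -4.4]
width: 0.0126
grip_force: 78.0
```

Request:
drive_tool --increments "0.05 0 0 0 0; 0.05 0 0 0 0; 0.05 0 0 0 0; 0.05 0 0 0 0; 0.05 0 0 0 0"

```text
time: 19.6
tool_pos: [0.5517, 0.0222, 0.2043]
tool_rot: [-0.0, 0.012, 1.0, 0.0]
contact_force: [0.6, -0.1, -5.3]
width: 0.0129
grip_force: 78.0
```

Request:
drive_tool --increments "0.05 0 0 0 0; 0.05 0 0 0 0; 0.05 0 0 0 0; 0.05 0 0 0 0; 0.05 0 0 0 0"

```text
time: 20.23
tool_pos: [0.5516, 0.0223, 0.2043]
tool_rot: [-0.0, 0.012, 1.0, 0.0]
contact_force: [-0.3, 0.2, -4.5]
width: 0.0125
grip_force: 78.0
```

```bash
python3 -c "
from workcell import robot
print(robot.job_done())"
```

```text
the job is handed in; nothing more can be done
None
```

I handed the job in at about 20 s without seeing a verdict: lever off at about 94°, lid open at about 1.7 rad, tray held level and steady with its underside about 4.5 cm above the rim and all three blanks in it, and the mug, bowl and hammer not touched.

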